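# Set the length rod of a drilling jig against its stop

### The job

With the rod still pushed home, slide the stop on the jig's rail until its index fin is in line with the pointer of the clip beside the rail. Then take the rod by its handle, draw it straight out of the block until its collar meets the stop, without pushing the stop off the pointer, and finish while holding the rod there by its handle, so that I can tighten the clamp screw. Leave the tape measure, the roll of masking tape and the plywood offcut alone.

Things in the scene. Friction and masses are not known exactly. Their poses are not given: they have to be found in the camera images.
- jig: Jig fixed on four 16 mm rubber feet: plywood board (x -145 to 130, y -57 to 93, top 31 mm above the worktop), aluminium block (x 0 to 120, y -30 to 30, top at 91; clamp screw to 109) and steel rail (x -143 to -13, y = 48, top at 43). Origin on the worktop under the middle of the block's front face, where the rod comes out. -x: the way the rod is drawn out; +y: from rod to rail; z up.
- bore_mouth (a point): Middle of the mouth of the block's bore, on the front face, 61 mm above the worktop. The bore is 15 mm square, smooth, along the jig's x axis, right through the block: the rod slides easily if drawn straight, and binds if it is forced sideways, up or down. Axes as the jig's.
- rod: Loose square steel bar, 14 mm, 280 mm long, 0.28 kg, level in the bore (1 mm play; friction, no spring), with a round collar (44 mm across, 8 thick) and a wooden handle. Origin on the bar's axis at the collar's outer face, which meets the stop; x along the bar into the block, z up. The bar reaches 134 mm to +x, 146 to -x. At the start the origin is about 22 mm in front of the block.
- rod_handle (a point): Centre of the rod's wooden handle, 146 mm from the rod's origin along its -x, on the bar's axis about 61 mm above the worktop. The handle is 44 mm long along the bar, 22 mm wide (along the rod's y) and 30 mm high, with flat sides; it can be gripped across its width from above.
- rod_tip (a point): Inner end of the bar, in the bore.
- stop (a joint): Slide of the stop along the rail, in m: 0 nearest the block, up to 0.072 farthest from it (toward the jig's -x). It stays where it is left; about 5 N to move it.
- stop_grip (a point): Centre of the part of the stop to grip: an upright black block on the steel carriage, 22 mm along the rail, 18 mm across it, from 65 to 101 mm above the worktop; this point lies 86 mm above the worktop. The carriage under it is 30 x 30 mm.
- stop_index (a point): Outer end of the stop's thin black index fin, on the side of the carriage away from the rod, 55 mm above the worktop, in line with the middle of the grip along the rail.
- stop_face (a point): Point on the face that the collar meets: the side toward the block of a steel arm 10 mm thick, from the carriage toward the rod, ending 12 mm from the bar's axis, its top 65 mm above the worktop. 17 mm from the index fin toward the block. Axes as the jig's.
- index_clip: Small dark steel clip, 16 x 12 x 28 mm, fixed on the board at the outer side of the rail, its top 60 mm above the worktop, with a short steel point that looks at the stop's fin. Origin at the base under the point; axes as the jig's. The stop is set when the fin and this origin have the same place along the jig's x. Its place along the rail differs each time.
- tape_measure: Yellow tape measure, 65 x 71 x 65 mm, a bystander. Origin under its middle.
- masking_tape: Roll of cream masking tape, 100 mm across, 24 mm high, lying flat, a bystander. Origin under its middle.
- offcut_1: Plywood offcut, 146 x 79 x 22 mm, a bystander. Origin under its middle.

How it is judged (in metres and radians):
On the way:
1. The stop's index fin is in line with the clip's pointer (within 4 mm), the rod still home (x of stop_index in the frame of index_clip between -0.004 and 0.004 m and x of rod in the frame of bore_mouth above -0.034 m), for 0.3 s.
At the end, for the whole second after the job is handed in: The stop's fin is within 5 mm of the clip's pointer along the rail, the rod's collar is within 3 mm of the stop's face, the bar is straight in the bore (within 0.05 rad) with at least 30 mm of it still inside, and the gripper is still holding the handle (more than 2 N), at rest (x of stop_index in the frame of index_clip between -0.005 and 0.005 m and x of rod in the frame of stop_face between -0.003 and 0.003 m and angle between the x axis of rod and the x axis of bore_mouth, either way round below 0.05 rad and x of rod_tip in the frame of bore_mouth above 0.03 m and distance between the grasp point and rod_handle below 0.045 m and linear speed of rod below 0.01 m/s and contact force between the fingers and rod above 2 N); the arm keeps its last pose, push and grip.
It fails at once if the rod is pulled out of the bore (x of rod_tip in the frame of bore_mouth below 0.015 m).
It fails at once if a bystander (tape measure, masking tape, offcut) is moved by more than 30 mm (distance of any of tape_measure, masking_tape, offcut_1 from where it was at the start of the episode above 0.03 m).
It also fails if it takes over 42 s, if anything falls off the work surface, if the arm or the gripper's body presses on something with over 40 N, if the wrist force passes 120 N, or if a joint passes its speed limit or range.

### The arm

A 6-joint arm with a two-finger parallel gripper is mounted at the origin on a cart in front of the work surface, level with it; the furniture and walls round the work are solid. World frame = base frame: x ahead of the robot, y to its left, z up, the work surface at z = 0. Lengths are in mm, angles in rad, forces in N, time in s.
With the tool pointing down it reaches from about 350 to 875 mm from the base axis. Payload 4.2 kg.
Tool frame: the origin (TCP) lies midway between the tips of the shut fingers; the grasp point (between the pads) lies 19 mm behind it (arm.grip_point_offset is the distance from the TCP to the grasp point, in mm); y points along the fingers, z is the direction in which the jaws open and shut, and the axes are right-handed (so a half turn about y gives the same grasp; the last joint's range is limited). The gripper opens to 85 mm and grips with 20 to 120 N. Pads are 22 mm wide; open, the fingers measure 114 mm over their backs; the gripper's body (76 mm by 85 mm) begins 54 mm behind the grasp point. The pads swing forward as they close: fully open they stand 13 mm farther back than shut.
Start: joints at [-1.054, 0.385, 0.008, 0, -1.194, -0.259], TCP at [159.363, -604.32, 231.312] pointing down, gripper open.
Joint ranges: [-3.14, 3.14], [-1.21, 2.06], [-1.07, 1.41], [-3.16, 2.05], [-2.99, -0.16], [-3.1, 3.1]. Speed limits (rad/s): [2.79, 2.79, 3.14, 3.14, 3.14, 3.14].

### API

Orientations are given as a unit quaternion [x, y, z, w].
In Python, from bench import arm, optics, job_done, spotter gives the robot as it stands.
- The arm moves only by the tool jog_arm, never from a script. Its arguments are lists of equal length, an entry for each row: "translation": the shift along the tool's x, y, z in units of 50 mm (1.0 is 50 mm), a list of three; "rot": the turn, a rotation vector about the tool's x, y, z in units of 8 degrees (1.0 is 8 degrees), a list of three; "gripper": the opening, from 0 (shut) to 1 (fully open). A call has 1 to 20 rows; each row is the pose to reach, as a shift and turn from the pose measured when the call began, along the tool's axes at that moment; what a row does not reach only later rows make up. A row lasts 1/10 s, in which the tool goes at most 50 mm and 8.59 degrees, less where a joint would pass 70% of its speed; a pose out of reach is approached as far as the arm can. A call with a gripper value outside its range is refused whole. The fingers move at their own pace and stop on an object; the grip force is fixed at half the most. Time passes only in rows, so rows that repeat a pose let the fingers close. It gives the time, the measured TCP pose, the force and the opening at its end, in the units of the state.
- arm.read_state(): the state, without advancing time (a new reading comes with each control period).
- optics.get_image(name): name is "scene" or "top" or "wrist"; returns a dict with "frame" (480x640x3 uint8, red, green, blue), "mtx" (3x3 intrinsics, pixels), "distortion" ([k1, k2, p1, p2, k3] as OpenCV has them; the pictures are not rectified), "xyz" and "attitude" of the camera in the world; the wrist camera has in their place "T_tool_cam" (4x4, takes a point from camera to tool coordinates, whose origin is the TCP and whose axes are the tool frame's). Camera axes: x right, y down, z forward; pixel columns grow to the right and rows downward; lengths in mm; the calibration is good to about 2 mm. A picture is of the moment at which its call begins: read the wrist's pose just before it. There is no depth.
- job_done(): hands the job in, once; it reports no verdict.
Trained networks look in the newest picture that a camera, given by its name, has taken for a name from the list of things; names that differ only in an ending like _2 or _b are one class to them, and where a whole thing is asked for, a point or a joint stands for the part that bears it (a point fixed in the world has none). Each returns a list of dicts, best first, with "score" (0 to 1); they miss things now and then, are a little off and sometimes report something else, mostly with a low value. They report only what shows in the picture. A call takes as long as a camera call.
- spotter.look_for(camera, thing): "centre" ([x, y, z] in mm, in the coordinates of the camera as it stood for that picture, good to about 4 mm: the middle of the surface that is visible of it).
The state is a dict: "clock": time; "joints": joint angles; "joint_vel": joint speeds; "joint_efforts": joint torques, N m; "position": TCP position; "ee_rot": TCP orientation; "contact_force": force on the tool from outside, world axes, zero at the start; "wrist_torque": the same for the moment, N m; "gripper_width": finger opening in mm.
Only numpy, scipy, OpenCV 4.12 (cv2) and the standard library are available. Lean on these libraries where they do the work, as an engineer would, in place of code of your own. Each camera call takes 0.05 s, during which the arm holds its last target. There are 200 camera calls.

## Working session

There is one attempt and no reset: what is moved stays moved. The work goes in short steps, Python scripts to look and compute and a tool call to move; the robot and the scene stay as the last step left them, time stands still between calls to the robot, and variables do not carry over. Pictures are saved under pics/ and viewed, about 8 in all and at most 12, crops included, and the job is handed in when it is done.

Besides the shell and the picture viewer there is one more tool, called by a JSON object that holds its "method" and its "body", one argument or row to a line. jog_arm: Moves the arm, as the interface text tells. Its arguments: {"type":"object","properties":{"translation":{"type":"array"},"rot":{"type":"array"},"gripper":{"type":"array"}},"required":["translation","rot","gripper"]}

```bash
mkdir -p pics; cat > h.py <<'E'
import numpy as np, cv2
from scipy.spatial.transform import Rotation as R
from bench import arm, optics, job_done, spotter
def cam(name):
    s=arm.read_state(); d=optics.get_image(name)
    if name=="wrist":
        T=np.eye(4);T[:3,:3]=R.from_quat(s["ee_rot"]).as_matrix();T[:3,3]=s["position"]
        M=T@np.array(d["T_tool_cam"])
    else:
        M=np.eye(4);a=np.array(d["attitude"],float)
        M[:3,:3]=a if a.shape==(3,3) else R.from_quat(a).as_matrix();M[:3,3]=d["xyz"]
    return d,M
def save(d,f): cv2.imwrite(f,cv2.cvtColor(d["frame"],cv2.COLOR_RGB2BGR))
def find(name,things,M):
    for t in things:
        for r in spotter.look_for(name,t)[:2]:
            c=np.array(r["centre"]);print(name,t,round(r["score"],2),np.round(M[:3,:3]@c+M[:3,3],1))
def pix_at_z(d,M,uv,z):
    p=cv2.undistortPoints(np.array([[uv]],float),np.array(d["mtx"]),np.array(d["distortion"]))[0,0]
    v=M[:3,:3]@np.array([*p,1]);return M[:3,3]+v*(z-M[2,3])/v[2]
def proj(d,M,P):
    q=(np.atleast_2d(P)-M[:3,3])@M[:3,:3]
    return cv2.projectPoints(q,np.zeros(3),np.zeros(3),np.array(d["mtx"]),np.array(d["distortion"]))[0][:,0]
E
python3 - <<'E'
from h import *
print(arm.read_state())
for n in ("scene","top"):
    d,M=cam(n);save(d,f"pics/{n}0.png");print(n,M[:3,3],d["attitude"])
    find(n,["jig","rod","rod_handle","stop_grip","stop_index","index_clip","tape_measure","masking_tape","offcut_1"],M)
E
```

```text
{'clock': 0.0, 'joints': array([-1.05443422e+00,  3.85587864e-01,  6.61961241e-03, -5.32468868e-04,
       -1.19400948e+00, -2.58594394e-01]), 'joint_vel': array([-0.00114124, -0.00105325, -0.00056981, -0.00054496, -0.00016978,
        0.00076768]), 'joint_efforts': array([-2.77625850e-04, -3.92285728e+01,  1.88398200e+01,  4.18623358e+00,
       -4.66725411e-03, -9.69663176e-07]), 'position': array([ 159.19780592, -603.77227854,  230.19529628]), 'ee_rot': array([-0.70047032, -0.0906842 ,  0.09094303,  0.70203068]), 'contact_force': array([ 0.14845787, -1.08468708, -0.30964681]), 'wrist_torque': array([ 0.01576772, -0.03861399, -0.0006352 ]), 'gripper_width': 85.06346446077528}
scene [-166.00885727  794.73107253  613.40711697] [-0.36097834  0.78805053 -0.45719887  0.19909845]
scene jig 0.98 [540.9 148.6  37. ]
scene rod 0.75 [532.7  -9.8  69.2]
scene rod_handle 0.62 [533.1 -10.8  66.1]
scene rod_handle 0.55 [495.9  67.1  67.3]
scene stop_grip 0.69 [529.4  -9.2  67.2]
scene stop_grip 0.6 [499.7  68.2  68. ]
scene stop_index 0.61 [504.6  68.7  64.5]
scene tape_measure 0.71 [425.5 425.4  52.7]
scene tape_measure 0.54 [531.9 -10.6  62.6]
scene masking_tape 0.62 [ 353.4 -100.3   17.1]
scene offcut_1 0.97 [670.3 365.1  23.5]
top [ 439.79611867  149.04624913 1186.88063621] [ 0.71192152 -0.70047205  0.0317391  -0.03872052]
top jig 0.78 [547.5 107.5  33.2]
top jig 0.62 [540.4   4.3  66.4]
top rod 0.84 [539.2   5.   69.2]
top rod_handle 0.96 [539.9   7.2  65.2]
top stop_grip 0.78 [507.4  60.3  67.1]
top stop_index 0.67 [435.9 413.1  59.5]
top stop_index 0.62 [506.   59.2  64. ]
top index_clip 0.54 [461.   28.1  57.6]
top tape_measure 0.91 [435.  412.6  63. ]
top masking_tape 0.57 [ 352.3 -111.    25.5]
top offcut_1 0.76 [689.9 354.4  26.9]
```

View pics/top0.png

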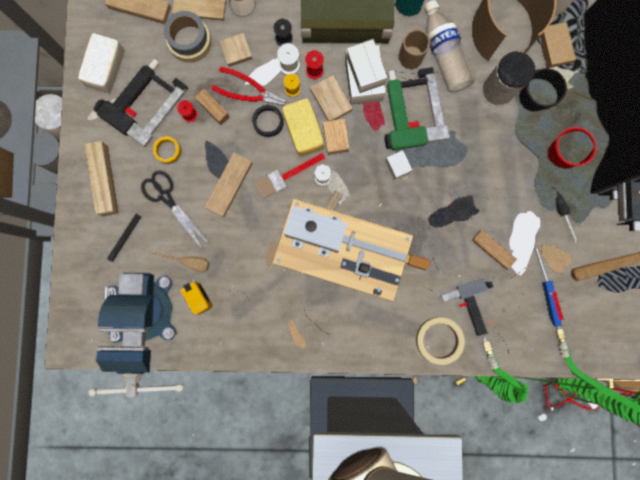

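View pics/scene0.png

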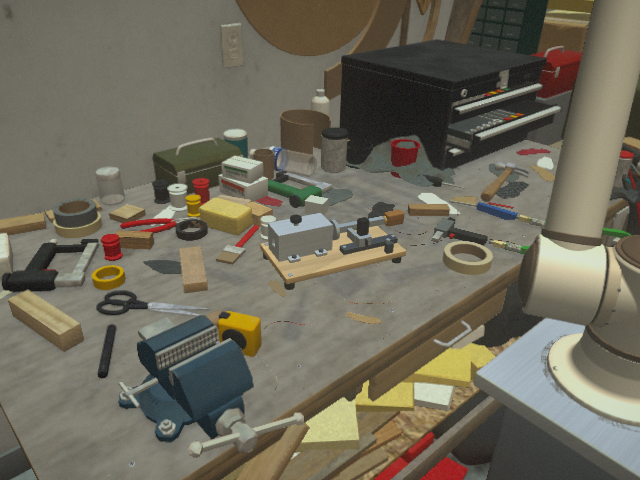

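The top view shows the jig board, with corners near (293,200), (413,234), (397,300) and (272,265). The handle is at (419,262), the stop at (362,267) and a clip-like dark part at (377,292). The scene view agrees: the stop is near (363,230) and the handle near (393,217). Next I fit the jig pose and plan a move over the stop.

```bash
python3 - <<'E'
from h import *
d,M=cam("top")
uv=[(293,200),(413,234),(397,300),(272,265)]
W=np.array([pix_at_z(d,M,u,31)[:2] for u in uv])
J=np.array([(130,-57),(-145,-57),(-145,93),(130,93)],float)
a=W-W.mean(0);b=J-J.mean(0)
th=np.arctan2((b[:,0]*a[:,1]-b[:,1]*a[:,0]).sum(),(a*b).sum())
Rm=np.array([[np.cos(th),-np.sin(th)],[np.sin(th),np.cos(th)]])
o=W.mean(0)-Rm@J.mean(0)
print(th,np.degrees(th),o,(J@Rm.T+o-W).round(1))
jig=lambda p:Rm.T@(np.array(p)[:2]-o)
print("handle",jig(pix_at_z(d,M,(419,262),76)),"stop",jig(pix_at_z(d,M,(362,267),101)),"clip?",jig(pix_at_z(d,M,(377,292),60)))
s=arm.read_state();Rt=R.from_quat(s["ee_rot"]).as_matrix();print(Rt.round(3))
T=optics.get_image("wrist")["T_tool_cam"];print(np.round(T,3))
E
```

```text
1.309943467907316 75.05423211182001 [568.0274215  100.47243827] [[ 0.3  1.1]
 [ 0.7 -1.1]
 [-0.4  2.9]
 [-0.6 -2.9]]
handle [-165.0260283     4.91042872] stop [-52.12701158  49.46446778] clip? [-98.93451005  88.36228135]
[[ 0.967 -0.    -0.255]
 [ 0.255 -0.     0.967]
 [-0.    -1.     0.   ]]
[[ 0.00000e+00  9.56000e-01  2.93000e-01 -7.41690e+01]
 [ 0.00000e+00 -2.93000e-01  9.56000e-01 -1.42353e+02]
 [ 1.00000e+00 -0.00000e+00 -0.00000e+00 -1.41000e-01]
 [ 0.00000e+00  0.00000e+00  0.00000e+00  1.00000e+00]]
```

{"method": "jog_arm", "body": {
  "translation": [
    [1, 0, 1.1],
    [2, 0, 2.2],
    [3, 0, 3.3],
    [4, 0, 4.4],
    [5, 0, 5.4],
    [6, 0, 6.5],
    [7, 0.2, 7.6],
    [8, 0.4, 8.6],
    [9, 0.6, 9.7],
    [9.5, 0.7, 10.3],
    [9.9, 0.8, 10.7],
    [9.9, 0.8, 10.7],
    [9.9, 0.8, 10.7],
    [9.9, 0.8, 10.7],
    [9.9, 0.8, 10.7],
    [9.9, 0.8, 10.7],
    [9.9, 0.8, 10.7]
  ],
  "rot": [
    [0, 0.4, 0],
    [0, 0.8, 0],
    [0, 1.2, 0],
    [0, 1.6, 0],
    [0, 2, 0],
    [0, 2.4, 0],
    [0, 2.8, 0],
    [0, 3.2, 0],
    [0, 3.6, 0],
    [0, 3.72, 0],
    [0, 3.72, 0],
    [0, 3.72, 0],
    [0, 3.72, 0],
    [0, 3.72, 0],
    [0, 3.72, 0],
    [0, 3.72, 0],
    [0, 3.72, 0]
  ],
  "gripper": [1, 1, 1, 1, 1, 1, 1, 1, 1, 1, 1, 1, 1, 1, 1, 1, 1]
}}

```text
clock: 2.8
position: [501.5, 39.6, 191.0]
ee_rot: [0.701, -0.092, 0.091, -0.701]
contact_force: [-0.3, 0.4, 0.4]
gripper_width: 85.4
```

```bash
python3 - <<'E'
from h import *
s=arm.read_state();print(s["clock"],s["position"],R.from_quat(s["ee_rot"]).as_matrix().round(3))
d,M=cam("wrist");save(d,"pics/w1.png");print(d["mtx"],d["distortion"])
np.savez("w1.npz",M=M,mtx=d["mtx"],dist=d["distortion"])
find("wrist",["rod","rod_handle","stop_grip","stop_index","index_clip"],M)
E
```

```text
2.8 [501.46653776  39.64216566 190.98893289] [[ 0.966 -0.001  0.257]
 [-0.257 -0.     0.966]
 [-0.001 -1.    -0.001]]
[[375.35856431   0.         316.28359316]
 [  0.         375.35856431 234.08700341]
 [  0.           0.           1.        ]] [-0.05719919  0.          0.          0.          0.        ]
wrist rod 0.86 [536.   11.   64.4]
wrist rod_handle 0.73 [541.3  13.3  69.4]
wrist stop_grip 0.74 [496.8  62.9  62.4]
wrist stop_index 0.9 [499.2  56.6  67.6]
wrist index_clip 0.67 [503.1  59.   64.8]
wrist index_clip 0.57 [461.6  28.5  53.5]
```

View pics/w1.png

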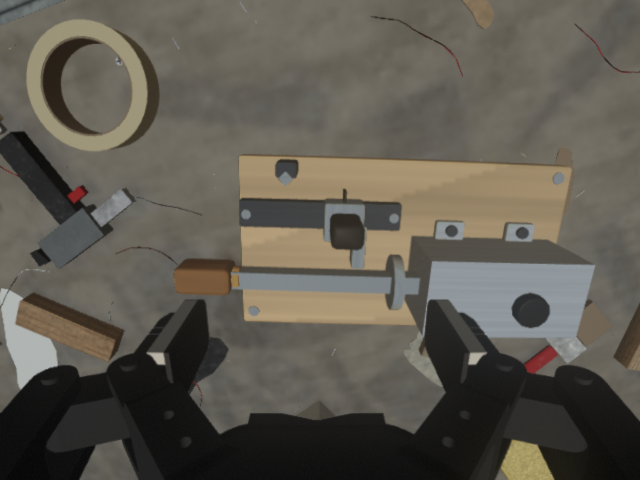

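The wrist view shows the clip at (287,168) with its point at (287,184), the fin at (345,195) and the grip top at (347,231). The board corners are at (240,155), (572,166) and (245,321), and the handle spans (176–233, 277).

```bash
cat > jig.py <<'E'
from h import *
z=np.load("w1.npz");d1=dict(mtx=z["mtx"],distortion=z["dist"]);M1=z["M"]
P=lambda uv,zz:pix_at_z(d1,M1,uv,zz)[:2]
W=np.array([P(u,31) for u in [(240,155),(572,166),(245,321)]])
J=np.array([(-145,93),(130,93),(-145,-57)],float)
a=W-W.mean(0);b=J-J.mean(0)
th=np.arctan2((b[:,0]*a[:,1]-b[:,1]*a[:,0]).sum(),(a*b).sum())
Rm=np.array([[np.cos(th),-np.sin(th)],[np.sin(th),np.cos(th)]]);o=W.mean(0)-Rm@J.mean(0)
jig=lambda p:Rm.T@(np.array(p)[:2]-o)
world=lambda q:Rm@np.array(q)+o
E
python3 - <<'E'
from jig import *
print(np.degrees(th),o,(J@Rm.T+o-W).round(1))
for n,u,zz in [("pointer",(287,184),55),("clip mid back",(287,161),60),("fin tip",(345,190),55),("fin base",(345,199),55),("griptop L",(331,214),101),("griptop R",(363,214),101),("griptop near",(347,251),101),("handle L",(176,277),76),("handle R",(232,277),76),("handle top",(205,261),76),("handle bot",(205,294),76),("collar",(388,280),61),("rail L",(241,214),43),("rail R",(400,216),43),("arm face",(363,262),65)]:
    print(n,jig(P(u,zz)).round(1))
E
```

```text
73.58097967027176 [569.59213024 104.66809188] [[-0.8 -1.4]
 [ 0.2  2.7]
 [ 0.6 -1.3]]
pointer [-104.1   74.3]
clip mid back [-103.8   91.9]
fin tip [-60.6  70.9]
fin base [-60.3  64.1]
griptop L [-72.5  63.5]
griptop R [-52.1  64.1]
griptop near [-61.1  38.8]
handle L [-185.8    5.9]
handle R [-143.4    7.1]
handle top [-162.9   19.4]
handle bot [-164.7   -7.5]
collar [-23.6   1.2]
rail L [-141.7   47.4]
rail R [-14.6  49. ]
arm face [-45.   17.5]
```

```bash
cat >> jig.py <<'E'
yaw=np.radians(74.3);R2=np.array([[np.cos(yaw),-np.sin(yaw)],[np.sin(yaw),np.cos(yaw)]])
def delta(w):
    s=arm.read_state();Rt=R.from_quat(s["ee_rot"]).as_matrix()
    return (Rt.T@(np.array(w)-s["position"])/50).round(3)
E
python3 - <<'E'
from jig import *
fin=P((345,195),55);ptr=P((287,175),57)
u=R2[:,0];v=R2[:,1]
g=world(jig(fin)); mid=P((347,232),101)
print("fin",fin,"gripmid",mid,"travel",(fin-ptr)@u)
# grip at fin x, rail y from rail pixels (mid)
rl=(P((241,214),43)+P((400,216),43))/2
G=fin+v*((rl-fin)@v); print("G",G)
print(delta([*G,69]),"slide dir tool", (R.from_quat(arm.read_state()["ee_rot"]).as_matrix().T@np.array([*-u,0])).round(3))
E
```

```text
fin [488.10659161  65.67027667] gripmid [502.41295193  60.08924249] travel 43.35529090397564
G [506.13496677  60.60272896]
[-0.024  2.454  0.455] slide dir tool [-0.011 -0.    -1.   ]
```

{"method": "jog_arm", "body": {
  "translation": [
    [0, 0.3, 0.3],
    [0, 0.8, 0.45],
    [0, 1.4, 0.45],
    [0, 1.9, 0.45],
    [0, 2.2, 0.45],
    [0, 2.42, 0.45],
    [0, 2.45, 0.45],
    [0, 2.45, 0.45],
    [0, 2.45, 0.45],
    [0, 2.45, 0.45],
    [0, 2.45, 0.45],
    [0, 2.45, 0.45],
    [0, 2.45, 0.45]
  ],
  "rot": [
    [0, 0, 0],
    [0, 0, 0],
    [0, 0, 0],
    [0, 0, 0],
    [0, 0, 0],
    [0, 0, 0],
    [0, 0, 0],
    [0, 0, 0],
    [0, 0, 0],
    [0, 0, 0],
    [0, 0, 0],
    [0, 0, 0],
    [0, 0, 0]
  ],
  "gripper": [1, 1, 0.9, 0.8, 0.7, 0.6, 0.5, 0.4, 0.2, 0.2, 0.2, 0.2, 0.2]
}}

```text
clock: 4.4
position: [507.9, 60.0, 70.4]
ee_rot: [-0.701, 0.092, -0.094, 0.701]
contact_force: [-0.1, -2.8, 5.3]
gripper_width: 21.1
```

{"method": "jog_arm", "body": {
  "translation": [
    [0, 0, -0.08],
    [0, 0, -0.2],
    [0, 0, -0.34],
    [0, 0, -0.48],
    [-0.01, 0, -0.62],
    [-0.01, 0, -0.75],
    [-0.01, 0, -0.83],
    [-0.01, 0, -0.87],
    [-0.01, 0, -0.87],
    [-0.01, 0, -0.87]
  ],
  "rot": [
    [0, 0, 0],
    [0, 0, 0],
    [0, 0, 0],
    [0, 0, 0],
    [0, 0, 0],
    [0, 0, 0],
    [0, 0, 0],
    [0, 0, 0],
    [0, 0, 0],
    [0, 0, 0]
  ],
  "gripper": [0.2, 0.2, 0.2, 0.2, 0.2, 0.2, 0.2, 0.2, 0.2, 0.2]
}}

```text
clock: 5.4
position: [495.7, 18.8, 70.4]
ee_rot: [-0.7, 0.092, -0.094, 0.702]
contact_force: [-2.7, 4.6, 2.6]
gripper_width: 21.5
```

```bash
python3 - <<'E'
from h import *
s=arm.read_state();print(s["clock"],s["position"],s["contact_force"])
d,M=cam("wrist");np.savez("w2.npz",M=M,mtx=d["mtx"],dist=d["distortion"])
f=d["frame"][150:390,160:480];cv2.imwrite("pics/w2.png",cv2.cvtColor(cv2.resize(f,None,fx=2.5,fy=2.5,interpolation=cv2.INTER_CUBIC),cv2.COLOR_RGB2BGR))
save(d,"pics/w2full.png")
E
```

```text
5.4 [495.69743237  18.77289414  70.40456209] [-2.70787705  4.61517946  2.63963793]
```

View pics/w2full.png

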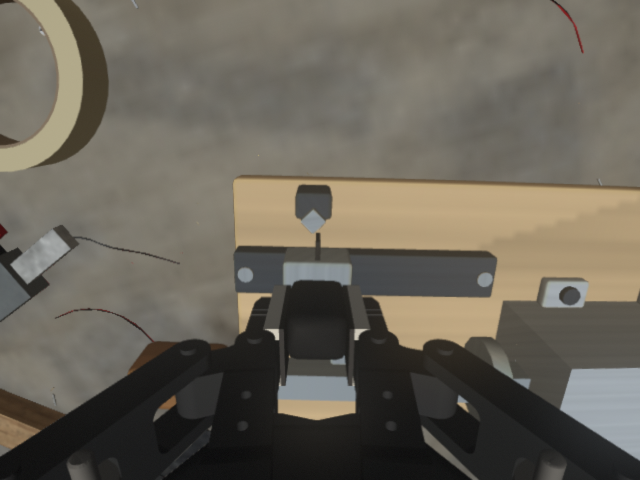

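The fin is at (318,245) and the pointer tip at (313.5,233), so the stop is about 2 mm short. I move it on by that much, let go and look.

{"method": "jog_arm", "body": {
  "translation": [
    [0, 0, -0.03],
    [0, 0, -0.045],
    [0, 0, -0.045],
    [0, 0, -0.045]
  ],
  "rot": [
    [0, 0, 0],
    [0, 0, 0],
    [0, 0, 0],
    [0, 0, 0]
  ],
  "gripper": [0.2, 0.2, 0.2, 0.2]
}}

```text
clock: 5.85
position: [495.3, 17.5, 70.4]
ee_rot: [-0.7, 0.092, -0.094, 0.702]
contact_force: [-0.9, 4.1, 0.7]
gripper_width: 21.3
```

{"method": "jog_arm", "body": {
  "translation": [
    [0, 0, 0],
    [0, 0, 0],
    [0, 0, 0],
    [0, 0, 0],
    [0, -0.3, 0],
    [0, -0.9, 0],
    [0, -1.5, 0],
    [0, -1.9, 0],
    [0, -2, 0],
    [0, -2, 0],
    [0, -2, 0]
  ],
  "rot": [
    [0, 0, 0],
    [0, 0, 0],
    [0, 0, 0],
    [0, 0, 0],
    [0, 0, 0],
    [0, 0, 0],
    [0, 0, 0],
    [0, 0, 0],
    [0, 0, 0],
    [0, 0, 0],
    [0, 0, 0]
  ],
  "gripper": [0.35, 0.5, 0.6, 0.6, 0.6, 0.6, 0.6, 0.6, 0.6, 0.6, 0.6]
}}

```text
clock: 6.95
position: [494.1, 16.9, 169.2]
ee_rot: [-0.7, 0.093, -0.093, 0.702]
contact_force: [0.0, -1.4, -0.0]
gripper_width: 51.3
```

```bash
python3 - <<'E'
from h import *
s=arm.read_state();print(s["clock"],s["position"],s["contact_force"],R.from_quat(s["ee_rot"]).as_matrix().round(3))
d,M=cam("wrist");np.savez("w3.npz",M=M,mtx=d["mtx"],dist=d["distortion"])
f=d["frame"][130:350,100:420];cv2.imwrite("pics/w3.png",cv2.cvtColor(cv2.resize(f,None,fx=2.5,fy=2.5,interpolation=cv2.INTER_CUBIC),cv2.COLOR_RGB2BGR))
E
```

```text
6.95 [494.13476155  16.92678117 169.15782598] [ 0.02622171 -1.36053676 -0.00691164] [[ 0.965  0.001  0.262]
 [-0.262  0.002  0.965]
 [-0.    -1.     0.003]]
```

View pics/w3.png

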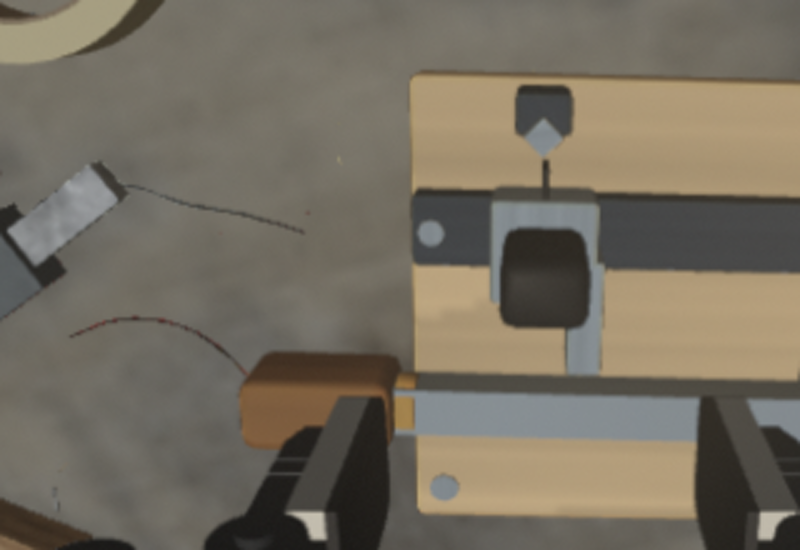

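The fin (crop 546,180) and pointer tip (543,158) agree to about 1 mm, so the stop is set. The handle spans about x 242–400 in the crop and its lower edge is at 447. The bar's top face runs from 390 to 437.

```bash
python3 - <<'E'
from jig import *
z=np.load("w3.npz");d=dict(mtx=z["mtx"],distortion=z["dist"]);M=z["M"]
Q=lambda c,zz:pix_at_z(d,M,(100+c[0]/2.5,130+c[1]/2.5),zz)[:2]
u=R2[:,0];v=R2[:,1]
fin=Q((546,180),55);b=lambda p:np.round([(p-fin)@u,(p-fin)@v],1)
for n,c,zz in [("barA+",(450,392),68),("barA-",(450,435),68),("barB+",(650,393),68),("barB-",(650,437),68),("hL",(242,415),76),("hR",(398,415),76),("h-",(300,447),76),("h+",(300,387),76),("boardL",(411,75),31),("boardL2",(418,512),31),("edgeR",(795,80),31),("railA",(413,190),43),("railB",(790,198),43),("grip",(545,280),101),("ptr",(543,158),55)]:
    print(n,b(Q(c,zz)),Q(c,zz).round(1))
E
```

```text
barA+ [-26.8 -58.8] [525.8 -17.9]
barA- [-27.  -72.4] [538.8 -21.9]
barB+ [ 30.1 -58.7] [541.1  36.9]
barB- [ 30.7 -72.6] [554.7  33.7]
hL [-84.2 -62.7] [514.1 -74.3]
hR [-40.5 -62.2] [525.3 -32.1]
h- [-68.6 -72.5] [527.7 -61.9]
h+ [-67.3 -54. ] [510.2 -55.6]
boardL [-40.   26.2] [440.4  -7.7]
boardL2 [ -42.4 -121.3] [581.8 -49.9]
edgeR [73.9 25.9] [471.5 101.9]
railA [-38.8  -5.9] [471.6 -15.2]
railB [72.1 -7.3] [503.   91.2]
grip [ -0.4 -14.2] [490.   19.5]
ptr [-0.9  6.2] [470.2  24.6]
```

```bash
python3 - <<'E'
from jig import *
s=arm.read_state();print(s["joints"].round(2))
z=np.load("w3.npz");d=dict(mtx=z["mtx"],distortion=z["dist"]);M=z["M"]
fin=pix_at_z(d,M,(100+546/2.5,130+180/2.5),55)[:2]
u=R2[:,0];v=R2[:,1];H=fin-63*u-65.6*v;np.save("H.npy",H)
print(H,delta([*H,120]),delta([*H,44]))
E
```

```text
[ 0.36  0.22 -0.4  -0.   -0.95 -2.2 ]
[522.56577838 -54.66070328] [ 0.925  0.976 -1.235] [ 0.926  2.496 -1.238]
```

{"method": "jog_arm", "body": {
  "translation": [
    [0.2, 0, -0.3],
    [0.5, 0, -0.7],
    [0.8, 0, -1.1],
    [0.93, 0, -1.24],
    [0.93, 0, -1.24],
    [0.93, 0.1, -1.24],
    [0.93, 0.2, -1.24],
    [0.93, 0.3, -1.24],
    [0.93, 0.4, -1.24],
    [0.93, 0.5, -1.24],
    [0.93, 0.6, -1.24],
    [0.93, 0.7, -1.24],
    [0.93, 0.7, -1.24],
    [0.93, 0.7, -1.24],
    [0.93, 0.7, -1.24]
  ],
  "rot": [
    [0, -0.6, 0],
    [0, -1.6, 0],
    [0, -2.6, 0],
    [0, -3.6, 0],
    [0, -4.6, 0],
    [0, -5.6, 0],
    [0, -6.6, 0],
    [0, -7.6, 0],
    [0, -8.6, 0],
    [0, -9.6, 0],
    [0, -10.5, 0],
    [0, -11, 0],
    [0, -11.19, 0],
    [0, -11.19, 0],
    [0, -11.19, 0]
  ],
  "gripper": [0.7, 0.7, 0.7, 0.7, 0.7, 0.7, 0.7, 0.7, 0.7, 0.7, 0.7, 0.7, 0.7, 0.7, 0.7]
}}

```text
clock: 8.5
position: [522.7, -55.1, 133.6]
ee_rot: [-0.563, -0.427, 0.427, 0.564]
contact_force: [0.1, -0.2, 0.7]
gripper_width: 59.7
```

```bash
python3 - <<'E'
from jig import *
s=arm.read_state();Rt=R.from_quat(s["ee_rot"]).as_matrix();print(s["clock"],s["position"],s["joints"].round(2),Rt.round(3),"yaw tool x",np.degrees(np.arctan2(Rt[1,0],Rt[0,0])))
d,M=cam("wrist");np.savez("w4.npz",M=M,mtx=d["mtx"],dist=d["distortion"]);save(d,"pics/w4.png")
H=np.load("H.npy");print(proj(d,M,[[*H,76],[*H,61]]),delta([*H,44]))
E
```

```text
8.5 [522.7468977  -55.05307077 133.55100275] [ 0.2   0.31 -0.37 -0.   -0.89 -0.48] [[ 0.271 -0.    -0.963]
 [ 0.963  0.002  0.271]
 [ 0.002 -1.     0.001]] yaw tool x 74.30460556674932
[[317.97876025 256.84873647]
 [317.83975183 248.10602645]] [0.003 1.795 0.006]
```

View pics/w4.png

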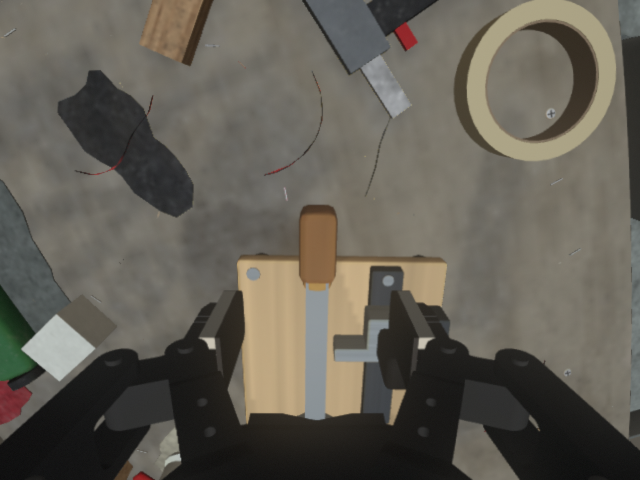

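The handle spans columns 300–337 and its top face spans rows 213–285. The prediction of column 318 agrees. The stop arm is at (355,347), clear of the fingers. I go down and grip.

{"method": "jog_arm", "body": {
  "translation": [
    [-0.02, 0.3, 0],
    [-0.04, 0.7, 0],
    [-0.04, 1.1, 0],
    [-0.04, 1.5, 0],
    [-0.04, 1.72, 0],
    [-0.04, 1.78, 0],
    [-0.04, 1.78, 0],
    [-0.04, 1.78, 0],
    [-0.04, 1.78, 0],
    [-0.04, 1.78, 0],
    [-0.04, 1.78, 0],
    [-0.04, 1.78, 0]
  ],
  "rot": [
    [0, 0, 0],
    [0, 0, 0],
    [0, 0, 0],
    [0, 0, 0],
    [0, 0, 0],
    [0, 0, 0],
    [0, 0, 0],
    [0, 0, 0],
    [0, 0, 0],
    [0, 0, 0],
    [0, 0, 0],
    [0, 0, 0]
  ],
  "gripper": [0.7, 0.7, 0.7, 0.7, 0.6, 0.5, 0.4, 0.2, 0.15, 0.15, 0.15, 0.15]
}}

```text
clock: 9.75
position: [523.2, -56.7, 45.5]
ee_rot: [-0.563, -0.428, 0.426, 0.564]
contact_force: [0.1, -0.7, 2.8]
gripper_width: 21.0
```

```bash
python3 - <<'E'
from h import *
s=arm.read_state();print(s["clock"],s["position"],s["contact_force"],s["wrist_torque"],s["gripper_width"])
E
```

```text
9.75 [523.15188875 -56.70489371  45.53790206] [ 0.10703282 -0.65914347  2.77634984] [-0.0835755  -0.23588755 -0.30745436] 21.041098222801388
```

{"method": "jog_arm", "body": {
  "translation": [
    [-0.05, 0, 0],
    [-0.15, 0, 0],
    [-0.3, 0, 0],
    [-0.45, 0, 0],
    [-0.6, 0, 0],
    [-0.75, 0, 0],
    [-0.88, 0, 0],
    [-0.97, 0, 0],
    [-1.04, 0, 0],
    [-1.08, 0, 0],
    [-1.1, 0, 0],
    [-1.1, 0, 0],
    [-1.1, 0, 0]
  ],
  "rot": [
    [0, 0, 0],
    [0, 0, 0],
    [0, 0, 0],
    [0, 0, 0],
    [0, 0, 0],
    [0, 0, 0],
    [0, 0, 0],
    [0, 0, 0],
    [0, 0, 0],
    [0, 0, 0],
    [0, 0, 0],
    [0, 0, 0],
    [0, 0, 0]
  ],
  "gripper": [0.15, 0.15, 0.15, 0.15, 0.15, 0.15, 0.15, 0.15, 0.15, 0.15, 0.15, 0.15, 0.15]
}}

```text
clock: 11.05
position: [508.1, -109.6, 45.3]
ee_rot: [-0.563, -0.428, 0.426, 0.564]
contact_force: [-0.1, 0.4, -1.5]
gripper_width: 21.2
```

```bash
python3 - <<'E'
from jig import *
s=arm.read_state();u=R2[:,0]
print(s["clock"],s["position"],"F along u,v,z",s["contact_force"][:2]@R2,s["contact_force"][2],s["wrist_torque"],s["gripper_width"])
d,M=cam("scene");np.savez("s5.npz",M=M,mtx=d["mtx"],dist=d["distortion"])
f=d["frame"][180:300,250:410];a=cv2.resize(f,None,fx=4,fy=4,interpolation=cv2.INTER_CUBIC)
d2,M2=cam("wrist");save(d2,"pics/w5.png")
cv2.imwrite("pics/s5.png",cv2.cvtColor(a,cv2.COLOR_RGB2BGR))
E
```

```text
11.05 [ 508.14163239 -109.62743719   45.32899498] F along u,v,z [0.34078628 0.16836923] -1.4935195769010272 [-0.1358538   0.00097165  0.00190587] 21.246537299358597
```

View pics/s5.png

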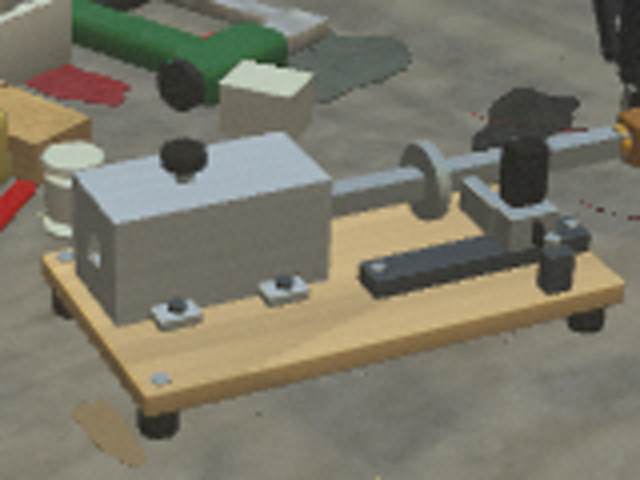

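View pics/w5.png

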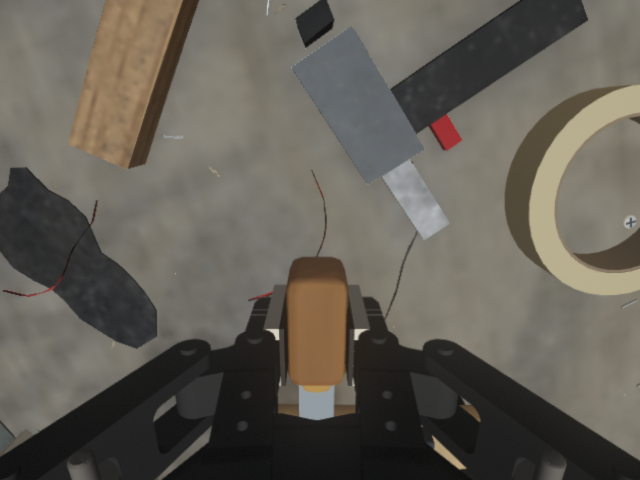

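The scene crop shows the collar at (430,180) with a gap of several mm to the stop arm at (480,195). The fin and clip still line up, at about (553,240). The wrist view shows the handle centred between the pads, so I close the gap in small steps.

{"method": "jog_arm", "body": {
  "translation": [
    [-0.04, 0, 0],
    [-0.08, 0, 0],
    [-0.1, 0, 0],
    [-0.1, 0, 0]
  ],
  "rot": [
    [0, 0, 0],
    [0, 0, 0],
    [0, 0, 0],
    [0, 0, 0]
  ],
  "gripper": [0.15, 0.15, 0.15, 0.15]
}}

```text
clock: 11.55
position: [506.7, -114.6, 45.3]
ee_rot: [-0.563, -0.428, 0.426, 0.564]
contact_force: [0.5, -0.4, -1.8]
gripper_width: 21.3
```

{"method": "jog_arm", "body": {
  "translation": [
    [-0.02, 0, 0],
    [-0.03, 0, 0],
    [-0.03, 0, 0]
  ],
  "rot": [
    [0, 0, 0],
    [0, 0, 0],
    [0, 0, 0]
  ],
  "gripper": [0.15, 0.15, 0.15]
}}

```text
clock: 11.85
position: [506.2, -116.1, 45.3]
ee_rot: [-0.563, -0.428, 0.426, 0.564]
contact_force: [-0.2, -1.2, -1.5]
gripper_width: 21.2
```

```bash
cat > chk.py <<'E'
from jig import *
s=arm.read_state()
print(s["clock"],s["position"],"F u,v,z",s["contact_force"][:2]@R2,s["contact_force"][2],s["wrist_torque"].round(2))
E
python3 chk.py; python3 - <<'E'
from jig import *
d,M=cam("scene")
a=cv2.resize(d["frame"][205:260,330:405],None,fx=8,fy=8,interpolation=cv2.INTER_CUBIC)
cv2.imwrite("pics/s6.png",cv2.cvtColor(a,cv2.COLOR_RGB2BGR))
E
```

```text
11.85 [ 506.19567615 -116.11728465   45.27762941] F u,v,z [-1.225034   -0.13653185] -1.4994176364809528 [-0.08  0.04 -0.04]
```

View pics/s6.png

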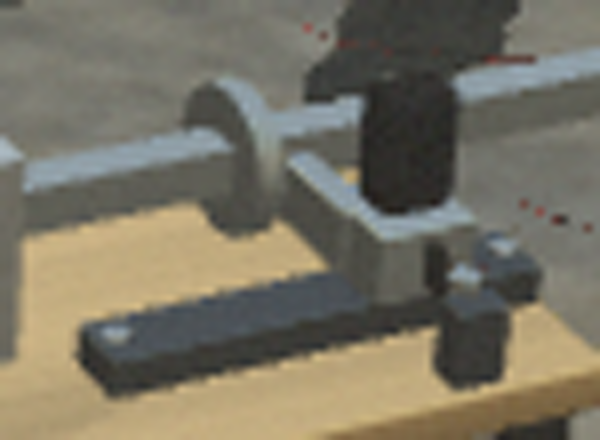

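The collar's outer rim at (280,165) is almost at the arm's corner at (290,160), so roughly 1–2 mm remains. I carry on in 1 mm steps and watch the force.

{"method": "jog_arm", "body": {
  "translation": [
    [-0.01, 0, 0],
    [-0.02, 0, 0],
    [-0.02, 0, 0],
    [-0.02, 0, 0]
  ],
  "rot": [
    [0, 0, 0],
    [0, 0, 0],
    [0, 0, 0],
    [0, 0, 0]
  ],
  "gripper": [0.15, 0.15, 0.15, 0.15]
}}

```text
clock: 12.3
position: [505.9, -117.1, 45.3]
ee_rot: [-0.563, -0.428, 0.426, 0.564]
contact_force: [1.2, -0.2, -1.7]
gripper_width: 21.2
```

```bash
python3 chk.py
```

```text
12.3 [ 505.90504842 -117.11264541   45.27546027] F u,v,z [ 0.12633893 -1.22479312] -1.749073009782583 [ 0.   -0.03 -0.06]
```

{"method": "jog_arm", "body": {
  "translation": [
    [-0.01, 0, 0],
    [-0.02, 0, 0],
    [-0.02, 0, 0],
    [-0.02, 0, 0]
  ],
  "rot": [
    [0, 0, 0],
    [0, 0, 0],
    [0, 0, 0],
    [0, 0, 0]
  ],
  "gripper": [0.15, 0.15, 0.15, 0.15]
}}

```text
clock: 12.7
position: [505.6, -118.1, 45.3]
ee_rot: [-0.563, -0.428, 0.426, 0.564]
contact_force: [-0.3, -0.0, -1.3]
gripper_width: 21.1
```

```bash
python3 chk.py; python3 - <<'E'
from jig import *
d,M=cam("scene")
a=cv2.resize(d["frame"][205:260,330:405],None,fx=8,fy=8,interpolation=cv2.INTER_CUBIC)
cv2.imwrite("pics/s7.png",cv2.cvtColor(a,cv2.COLOR_RGB2BGR))
E
```

```text
12.7 [ 505.60926208 -118.13157756   45.2750572 ] F u,v,z [-0.10383482  0.32153244] -1.2874002119248584 [-0.02 -0.01 -0.11]
```

View pics/s7.png

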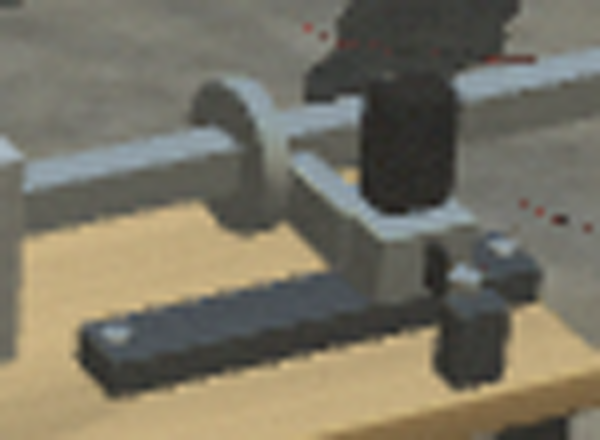

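The collar has moved about 7 crop pixels closer. The stop has not moved: its arm corner is still at (290,160). I keep stepping.

{"method": "jog_arm", "body": {
  "translation": [
    [-0.01, 0, 0],
    [-0.02, 0, 0],
    [-0.02, 0, 0],
    [-0.02, 0, 0]
  ],
  "rot": [
    [0, 0, 0],
    [0, 0, 0],
    [0, 0, 0],
    [0, 0, 0]
  ],
  "gripper": [0.15, 0.15, 0.15, 0.15]
}}

```text
clock: 13.15
position: [505.4, -119.0, 45.3]
ee_rot: [-0.563, -0.428, 0.426, 0.564]
contact_force: [0.6, 0.6, -2.6]
gripper_width: 21.2
```

```bash
python3 chk.py
```

```text
13.15 [ 505.39876177 -118.97372668   45.29483165] F u,v,z [ 0.77097049 -0.39297421] -2.6264576478259993 [ 0.26 -0.08 -0.08]
```

{"method": "jog_arm", "body": {
  "translation": [
    [-0.01, 0, 0],
    [-0.01, 0, 0],
    [-0.01, 0, 0]
  ],
  "rot": [
    [0, 0, 0],
    [0, 0, 0],
    [0, 0, 0]
  ],
  "gripper": [0.15, 0.15, 0.15]
}}

```text
clock: 13.45
position: [505.4, -119.1, 45.3]
ee_rot: [-0.563, -0.428, 0.426, 0.564]
contact_force: [0.3, 3.8, -1.7]
gripper_width: 21.5
```

```bash
python3 chk.py; python3 - <<'E'
from jig import *
d,M=cam("scene")
a=cv2.resize(d["frame"][205:260,330:405],None,fx=8,fy=8,interpolation=cv2.INTER_CUBIC)
a=cv2.cvtColor(a,cv2.COLOR_RGB2BGR);cv2.imwrite("pics/s8.png",a)
b=cv2.imread("pics/s7.png");
g=lambda i:cv2.cvtColor(i,cv2.COLOR_BGR2GRAY).astype(np.float32)
for n,(r0,r1,c0,c1) in dict(stopgrip=(60,230,350,480),fixed=(320,430,60,420),collar=(70,240,180,275)).items():
    for k in ("s6","s7"):
        print(n,k,np.round(cv2.phaseCorrelate(g(cv2.imread(f"pics/{k}.png"))[r0:r1,c0:c1],g(a)[r0:r1,c0:c1]),2))if 0 else print(n,k,[round(x,2) for x in cv2.phaseCorrelate(np.ascontiguousarray(g(cv2.imread(f"pics/{k}.png"))[r0:r1,c0:c1]),np.ascontiguousarray(g(a)[r0:r1,c0:c1]))[0]])
E
```

```text
13.45 [ 505.40864199 -119.10862875   45.28967221] F u,v,z [3.73267889 0.73295717] -1.7119163216214277 [ 1.23 -0.17 -0.01]
stopgrip s6 [0.53, 0.0]
stopgrip s7 [0.51, -0.02]
fixed s6 [-0.02, 0.01]
fixed s7 [0.02, -0.01]
collar s6 [0.15, -0.03]
collar s7 [0.05, 0.02]
```

View pics/s8.png

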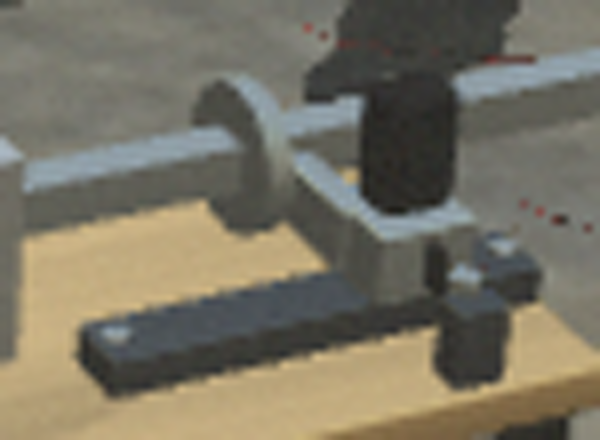

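The collar now touches the stop arm. The pull-back force has risen to 3.7 N, below the 5 N needed to slide the stop. The TCP has stopped advancing, the travel of about 65 mm matches the prediction, and the stop has not visibly moved. I hand in.

```bash
python3 -c "
from h import *
s=arm.read_state();print(s['clock'],s['position'],s['contact_force'],s['gripper_width']);print(job_done())"
```

```text
13.5 [ 505.4101097  -119.09484306   45.27274112] [ 0.62203771  5.70942077 -2.08948358] 21.049518596694096
the job is handed in; nothing more can be done
None
```

The stop is set on the clip's pointer, and the rod is drawn out against it. The gripper is still holding the handle, so you can tighten the clamp screw. I handed the job in at 13.5 s of the 42 s allowed; it gives no verdict.

- **Stop:** I slid it about 45 mm with the rod still home. The close picture after I let go showed the fin within about 1 mm of the pointer.
- **Rod:** I drew it straight out about 65 mm, which matches the predicted travel. In the last picture the collar is against the stop's arm, and the arm had stopped advancing. By calculation, about 47 mm of the bar is still in the block.
- **Grip:** The gripper opening was steady at 21 mm on the handle.
- **Bystanders:** The tape measure, masking tape and offcut were not touched.

**Checks that disagreed:**
- **Contact force:** The pull against the stop read 3.7 N at my last check but about 5.7 N at hand-in. That is close to the roughly 5 N that moves the stop, and readings vary by about 1 N.
- **Stop position:** The last comparison of pictures showed the stop shifted by no more than about 0.2 mm. It was taken just before the 5.7 N reading, so I did not confirm the stop's place after that.

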